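# Clip the thermometer onto the heat sink tab

## Robot

A 6-joint arm with a two-finger parallel gripper is mounted at the origin on the work surface. World frame = base frame: x ahead of the robot, y to its left, z up, the work surface at z = 0. Lengths are in mm, angles in rad, forces in N, time in s.
With the tool pointing down it reaches from about 400 to 925 mm from the base axis. Payload 12.5 kg.
Tool frame: the origin (TCP) lies between the finger pads, 19 mm behind the fingertips; this is the grasp point; z points along the fingers, y is the direction in which the jaws open and shut (so a half turn about z gives the same grasp; the last joint's range is limited). The gripper opens to 95 mm and grips with 3 to 60 N. Pads are 20 mm wide; open, the fingers measure 119 mm over their backs; the gripper's body (75 mm by 180 mm) begins 59 mm behind the grasp point.
Start: joints at [-1.309, 0.491, 1.559, -0, 1.092, -0.106], TCP at [224.75, -583.208, 233.461] pointing down, gripper open.
Joint ranges: [-3.1, 3.1], [-0.84, 2.19], [0.05, 2.79], [-1.13, 4.28], [0.06, 2.93], [-2.69, 2.69]. Speed limits (rad/s): [2.22, 2.22, 2.79, 3.14, 3.14, 3.14].

## Interface

Orientations are given as [roll, pitch, yaw] about the fixed x, y, z axes, in that order (R = Rz(yaw) Ry(pitch) Rx(roll)).
In Python, from cell import env gives the robot as it stands.
- The arm moves only by the shell command python3 -m pendant 'ROWS'. ROWS is JSON, a list that holds one entry, the list of rows, each a list of 5 numbers: the opening, from 0 (shut) to 1 (fully open), then the shift along the tool's x, y, z in m, then the turn about the tool's z in rad. A call has exactly 8 rows; each row is the pose to reach, as a shift and turn from the pose commanded when the call began, along the tool's axes at that moment; what a row does not reach only later rows make up. A row lasts 1/10 s, in which the tool goes at most 50 mm and 8.59 degrees, less where a joint would pass 70% of its speed; a pose out of reach is approached as far as the arm can. A call with a gripper value outside its range is refused whole. The fingers move at their own pace and stop on an object; the grip force is fixed at half the most. Time passes only in rows, so rows that repeat a pose let the fingers close, or fill a call up. It gives the time, the measured TCP pose, the force and the opening at its end, in the units of the state.
- env.state(): the state, without advancing time (a new reading comes with each control period).
- env.read_camera(name): name is "side" or "top" or "wrist"; returns a dict with "image" (400x640x3 uint8, blue, green, red), "range_z" (400x640 float32, mm along the optical axis (not along the pixel's ray), 0 where there is no reading), "fx", "fy", "cx", "cy" (pixels), "rvec" (rotation vector, rad) and "tvec" (3), from world to camera coordinates, as OpenCV has them; the wrist camera has in their place "tool_from_camera" (4x4, takes a point from camera to tool coordinates, whose origin is the TCP and whose axes are the flange's). Camera axes: x right, y down, z forward; pixel columns grow to the right and rows downward; lengths in mm; the calibration is good to about 2 mm. The wrist camera is an equidistant fisheye: a pixel r from the principal point sees the ray r / f radians off the axis. A picture is of the moment at which its call begins: read the wrist's pose just before it.
- env.job_done(): hands the job in, once; it reports no verdict.
The state is a dict: "t": time; "joints": joint angles; "qvel": joint speeds; "tau": joint torques, N m; "eef_pos": TCP position; "tcp_rot": TCP orientation; "ft_force": force on the tool from outside, world axes, zero at the start; "moment": the same for the moment, N m; "opening": opening from 0.0 (shut) to 1.0 (fully open).
Only numpy, scipy, OpenCV 4.12 (cv2) and the standard library are available. Lean on these libraries where they do the work, as an engineer would, in place of code of your own. Each camera call takes 0.05 s, during which the arm holds its last target. There are 200 camera calls.

## Task

Take the clip-on dial thermometer off its parking stand by squeezing its handles so that the jaws open wide, and bring the wide-open jaws over the top edge of the raised middle tab of the leaning heat-sink plate. Push it fully down in line with the plate, wholly on the tab, and let the spring close on the metal so that the thermometer stays there by itself. Do not knock the screwdriver, the multimeter or the jar about.

Things in the scene. Friction and masses are not known exactly. Their poses are not given: they have to be found in the camera images.
- clip: Clip-on thermometer like a big clothes peg: flared black handles at the top, jaws with rubber pads below, 115 mm long, 26 mm wide, 100 g, a round steel dial (38 mm across) on the pivot's +y end (to y 26 mm). Origin on the pivot, between the arms; z towards the handles, y along the pivot, arms at -x and +x. Handles end at z +62 mm, jaws at -53. Starts clipped upright, fully home, on the stand.
- clip_grip (a point): Point between the handles, 45 mm above the pivot: hold the TCP here, fingers along the clip's -z, closing along its x. The handles are 56 mm wide over their outer faces (at the top) when the clip grips a 4 mm plate; fully squeezed their flat outer faces, z +16 to +62 mm, are parallel and 34 mm apart.
- clip_jaw (a joint): Spring hinge of the clip (rad): about 0 when gripping a 4 mm plate, -0.1 shut on nothing, 0.36 at the stop when fully squeezed (pads then 20 mm apart). Needs 10 to 16 N on the handles; a firmer grip only presses on the stop (40 N is safe). The -x arm is body clip itself: squeezed, its z leans from the clip's middle line towards +x by half of this value.
- clip_throat (a point): Underside of the black throat stop between the jaws, 28 mm below the pivot; it rests on the plate's edge when the clip is fully home.
- clip_pad (a point): Centre of the rubber face of the -x arm's jaw pad, 45 mm below the pivot. Pads are 24 mm wide (y) and 16 mm high.
- stand: Parking stand, fixed: dark steel foot 100 x 110 x 12 mm with an upright steel plate, 4 mm thick (x), 70 mm wide (y), top edge 85 mm above the bench. Origin on the bench under the plate's middle, z up. The clip sits on its top edge, up to 10 mm off the middle, its axes parallel to the stand's.
- plate: Aluminium heat-sink plate, 4 mm thick, fixed, leaning 35 degrees from vertical, top towards the robot. Raised middle tab on its upper edge, 70 mm wide, 35 mm high, bare; below it the plate is 176 mm wide, fins on its -x and a circuit board on its +x face from 55 mm below the edge. Origin: middle of the tab's top edge, 140 mm above the bench; z up the slope, y along the edge, x normal to the plate.
- cradle: Fixed steel cradle that carries the plate: foot 130 x 190 x 12 mm from x = 0 to 130 mm. Origin on the bench directly below the middle of the tab's edge, z up.
- screwdriver: Screwdriver lying on the bench, 180 mm long, bystander. Origin under its middle.
- multimeter: Grey hand multimeter lying on the bench, 140 x 72 x 34 mm, bystander. Origin at the centre of its underside.
- jar: Closed jar, 56 mm across, 75 mm tall, bystander. Origin at the centre of its underside.
Things that resemble listed ones, but are neither listed nor needed, are in the scene too. What is shaped like the clip but blue is not meant. Of the things that look like the cradle, take the one that is nearest to the robot's base at the start.

How it is judged:
By the outcome, as a careful person would: the job done as asked, in the order asked, and still so for the second after the job is handed in, with the robot touching nothing.
It also fails if it takes over 40 s, if anything falls off the work surface, if the arm or the gripper's body presses on something with over 40 N, if the wrist force passes 120 N, or if a joint passes its speed limit or range.

## Working session

There is one attempt and no reset: what is moved stays moved. The work goes in short steps, Python scripts to look and compute and a shell command to move; the robot and the scene stay as the last step left them, time stands still between calls to the robot, and variables do not carry over. Pictures are saved under pics/ and viewed, about 8 in all and at most 12, crops included, and the job is handed in when it is done.

```bash
ls; mkdir -p pics; cat > h.py <<'E'
import numpy as np, cv2, pickle, sys
from scipy.spatial.transform import Rotation as R
def snap(name, env):
    s=env.state(); c=env.read_camera(name); c['state']=s
    pickle.dump(c,open(f'{name}.pkl','wb')); return c
def load(name): return pickle.load(open(f'{name}.pkl','rb'))
def pt(c,u,v,k=1):
    z=c['range_z'][v-k:v+k+1,u-k:u+k+1]; z=z[z>0]
    if len(z)==0: return None
    z=np.median(z)
    p=np.array([(u-c['cx'])/c['fx']*z,(v-c['cy'])/c['fy']*z,z])
    return cv2.Rodrigues(np.array(c['rvec'],float))[0].T@(p-np.array(c['tvec'],float).ravel())
def cloud(c):
    H,W=c['range_z'].shape; u,v=np.meshgrid(np.arange(W),np.arange(H)); z=c['range_z']
    p=np.stack([(u-c['cx'])/c['fx']*z,(v-c['cy'])/c['fy']*z,z],-1)-np.array(c['tvec'],float).ravel()
    p=p@cv2.Rodrigues(np.array(c['rvec'],float))[0]; p[z<=0]=np.nan; return p
E
python3 - <<'E'
from cell import env
from h import *
for n in ('top','side'):
    c=snap(n,env); cv2.imwrite(f'pics/{n}0.png',c['image'])
    print(n,{k:c[k] for k in ('fx','fy','cx','cy','rvec','tvec')})
print(env.state())
E
```

```text
pics
top {'fx': 499.75726689219425, 'fy': 499.75726689219425, 'cx': 319.8439237431787, 'cy': 209.33874725889143, 'rvec': array([ 2.13254792, -2.12205187,  0.17275228]), 'tvec': array([ -36.65092483,  578.52490457, 1034.84162875])}
side {'fx': 408.20952339681673, 'fy': 408.20952339681673, 'cx': 315.95987726390996, 'cy': 207.32992513818382, 'rvec': array([ 2.17807661, -0.2774887 ,  0.11910752]), 'tvec': array([-532.11100926,  161.04477544,  865.69738459])}
{'t': 0.1, 'joints': array([-1.30858893e+00,  4.91479483e-01,  1.55937988e+00,  3.02130053e-05,
        1.09173925e+00, -1.05568575e-01]), 'qvel': array([-1.22087350e-04,  7.93410859e-05, -2.10343187e-03, -1.16815675e-03,
       -5.04174811e-04, -1.49309137e-04]), 'tau': array([ 3.84836356e-03, -6.13620043e+01, -2.58607310e+01,  6.94210175e-02,
        4.69440117e-02, -3.05706180e-05]), 'eef_pos': array([ 224.70639626, -582.99199028,  232.93545686]), 'tcp_rot': array([-3.14059512e+00, -1.32649472e-04,  3.67761966e-01]), 'ft_force': array([0.28546959, 0.43777762, 0.38650789]), 'moment': array([-0.00237951,  0.02437032,  0.02961002]), 'opening': 0.9981982107489045}
```

View pics/top0.png

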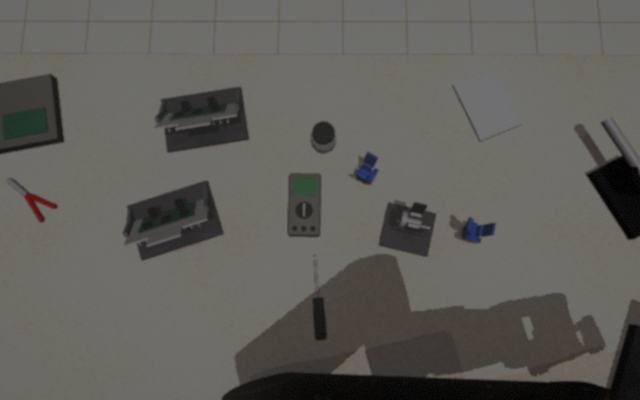

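View pics/side0.png

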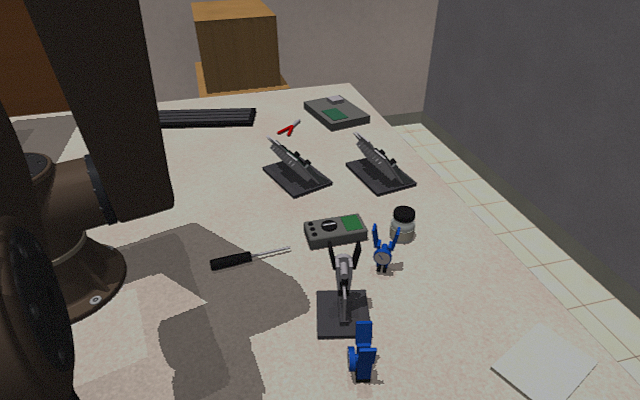

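Top view: black clip on its stand at (410,215); blue look-alikes at (367,168) and (478,230). Two cradles are in view, at (175,218) and (205,118). I'll measure these and get the pendant's usage text.

```bash
python3 -m pendant --help; python3 - <<'E'
from h import *
c=load('top'); P=cloud(c)
for n,(u,v) in dict(bench=(260,200),standfoot=(392,240),foot2=(430,240),clip=(410,215),blue1=(367,168),blue2=(475,230),crA=(180,245),crB=(230,138),jar=(323,132),mm=(305,190),drv=(319,320)).items(): print(n,np.round(pt(c,u,v)))
def crop(n,u0,u1,v0,v1,s):
    im=load(n)['image'][v0:v1,u0:u1]; return cv2.resize(im,None,fx=s,fy=s,interpolation=cv2.INTER_CUBIC)
a=crop('top',370,450,190,265,5); b=crop('top',110,235,170,270,3.75)
h=375; a=cv2.resize(a,(400,375)); b=cv2.resize(b,(400,320)); b=cv2.copyMakeBorder(b,0,55,0,0,cv2.BORDER_CONSTANT)
im=np.hstack([a,b]); im=cv2.convertScaleAbs(im,alpha=1.7); cv2.imwrite('pics/crop1.png',im)
# tops
for n,(u0,u1,v0,v1) in dict(clip=(375,445,195,260),A=(115,225,175,262),B=(150,250,80,155)).items():
    q=P[v0:v1,u0:u1].reshape(-1,3); q=q[~np.isnan(q[:,0])]
    print(n,'zmax',np.round(np.sort(q[:,2])[-5:]))
    for lo,hi in ((8,18),(80,95),(95,200)) if n=='clip' else ((8,18),(100,200)):
        m=q[(q[:,2]>lo)&(q[:,2]<hi)]
        if len(m)>4:
            r=cv2.minAreaRect(m[:,:2].astype(np.float32)); print(lo,hi,len(m),np.round(m.mean(0)),np.round(r[0]),np.round(r[1]),round(r[2],1))
E
```

```text
bench [608. 103.   1.]
standfoot [ 517. -194.   13.]
foot2 [ 518. -279.    8.]
clip [ 554. -215.  128.]
blue1 [ 668. -136.   64.]
blue2 [ 534. -364.   60.]
crA [504. 278.  11.]
crB [751. 175.  12.]
jar [745. -40.  75.]
mm [625.  -0.  34.]
drv [343. -33.  26.]
clip zmax [175. 175. 176. 176. 176.]
8 18 1554 [ 535. -225.   12.] [ 541. -228.] [110. 100.] 76.6
80 95 34 [ 538. -239.   86.] [ 537. -227.] [69. 15.] 77.2
95 200 513 [ 548. -217.  138.] [ 545. -216.] [41. 56.] 78.8
A zmax [144. 144. 145. 146. 147.]
8 18 2536 [562. 286.  12.] [561. 294.] [132. 190.] 18.4
100 200 669 [516. 279. 118.] [514. 279.] [ 34. 177.] 18.8
B zmax [144. 144. 144. 145. 146.]
8 18 2745 [791. 233.  12.] [799. 238.] [132. 190.] 9.4
100 200 434 [751. 229. 119.] [749. 230.] [ 34. 176.] 10.0invalid input: not JSON, or not a number
```

View pics/crop1.png

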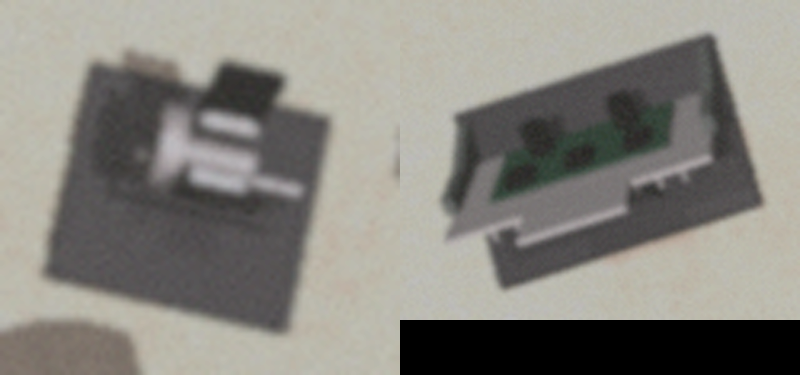

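Crop: the dial is on the clip's left (world +y) and its handle tops are at about 176 mm. That makes the clip's x axis point away from the robot at a yaw of about -13°. Cradle A is nearest: base distance 633 mm against 834 mm for B. Its tab's top edge is about (500,273,140), yaw about 18°.

The rows only shift the tool and turn it about its own z, so they can't command the 35° lean directly. First I'll check, with the gripper empty, what the arm does at the edge of its reach.

```bash
python3 -m pendant '[[[1,0,0.05,0,0],[1,0,0.1,0,0],[1,0,0.15,0,0],[1,0,0.2,0,0],[1,0,0.25,0,0],[1,0,0.3,0,0],[1,0,0.35,0,0],[1,0,0.4,0,0]]]'; python3 -c "
from cell import env; print(env.state()['joints'])"
```

```text
t: 0.9
eef_pos: [342.7, -891.0, 231.1]
tcp_rot: [3.132, 0.0, 0.368]
ft_force: [2.4, -1.2, 0.5]
opening: 0.999
[-1.27290972e+00  1.17320518e+00  1.46759610e-01  6.70372677e-04
  1.81181055e+00 -6.96709937e-02]
```

```bash
python3 -m pendant '[[[1,0,0.05,0,0],[1,0,0.1,0,0],[1,0,0.15,0,0],[1,0,0.2,0,0],[1,0,0.2,0,0],[1,0,0.2,0,0],[1,0,0.2,0,0],[1,0,0.2,0,0]]]'; python3 -c "
from cell import env; print(env.state()['joints'])"
```

```text
t: 1.7
eef_pos: [351.6, -914.0, 193.2]
tcp_rot: [3.096, 0.0, 0.368]
ft_force: [-0.3, -0.2, -0.9]
opening: 0.999
[-1.27164366  1.25521704  0.04783988  0.00305678  1.7933319  -0.06786809]
```

```bash
python3 -m pendant '[[[1,0,-0.05,0,0],[1,0,-0.1,0,0],[1,0,-0.1,0,0],[1,0,-0.1,0,0],[1,0,-0.1,0,0],[1,0,-0.1,0,0],[1,0,-0.1,0,0],[1,0,-0.1,0,0]]]'; python3 -c "
from cell import env; print(env.state()['joints'])"
```

```text
t: 2.5
eef_pos: [316.0, -821.9, 188.2]
tcp_rot: [3.096, 0.0, 0.368]
ft_force: [0.1, -1.3, 0.4]
opening: 1.004
[-1.27957687  0.92330821  0.81159909  0.00343225  1.36093388 -0.07719746]
```

The tilt persists when the arm retreats, so pushing at the reach limit accumulates lean. I'll test a harder push to see how much one call gives.

```bash
python3 -m pendant '[[[1,0,1,-0.1,0],[1,0,1,-0.1,0],[1,0,1,-0.1,0],[1,0,1,-0.1,0],[1,0,1,-0.1,0],[1,0,1,-0.1,0],[1,0,1,-0.1,0],[1,0,1,-0.1,0]]]'; python3 -c "
from cell import env; print(env.state()['joints'])"
```

```text
t: 3.3
eef_pos: [355.5, -925.2, 184.8]
tcp_rot: [3.059, 0.0, 0.368]
ft_force: [-0.1, -0.3, -0.3]
opening: 1.001
[-1.2718179   1.26475812  0.04735303  0.00541371  1.74661758 -0.06765784]
```

```bash
cat > kin.py <<'E'
import numpy as np
from scipy.optimize import least_squares
J=np.array([[.491479,1.55938,1.09174],[1.173205,.14676,1.81181],[1.255217,.04784,1.79333],[.923308,.811599,1.360934],[1.264758,.047353,1.746618]])
T=np.array([[224.706,-582.99,232.935],[342.7,-891,231.1],[351.6,-914,193.2],[316,-821.9,188.2],[355.5,-925.2,184.8]])/1000
X=np.c_[np.hypot(T[:,0],T[:,1]),T[:,2]]
def fk(q,p):
    a1,d1,L2,L3,a3,L=p; a,b,c=q[...,0],q[...,0]+q[...,1],q.sum(-1)
    return np.stack([a1+L2*np.sin(a)+L3*np.sin(b)+a3*np.cos(b)+L*np.sin(c), d1+L2*np.cos(a)+L3*np.cos(b)-a3*np.sin(b)+L*np.cos(c)],-1)
f=least_squares(lambda p:np.r_[(fk(J,p)-X).ravel()*100,1e-3*(p-[0,.35,.45,.45,0,.3])],[0,.35,.45,.45,0,.3])
P=f.x
lo=np.array([-.84,.05,.06]); hi=np.array([2.19,2.79,2.93])
def ik(x,c,q0,w):   # c = target angle sum
    return least_squares(lambda q:np.r_[fk(q,P)-x, w*(q.sum()-c)],np.clip(q0,lo+1e-6,hi-1e-6),bounds=(lo,hi)).x
E
python3 - <<'E'
from kin import *
print('fit a1,d1,L2,L3,a3,L',P.round(4),'res mm',(1000*(fk(J,P)-X)).round(1).tolist())
for w in (.3,.5,.7,1,2):
    # call 2: from state1, +0.2 ; call4: from state 3, 0.4*(1,-0.1..)
    c1=J[1].sum(); q=ik(fk(J[1],P)+[.2,0],c1,J[1],w); 
    q4=ik(fk(J[3],P)+[.398,.04+.0],J[3].sum(),J[3],w)
    print(w,q.round(3),round(q.sum()-c1,4),fk(q,P).round(3),'obs -.036 |',q4.round(3),round(q4.sum()-J[3].sum(),4),fk(q4,P).round(3),'obs',X[4].round(3))
print(J.sum(1))
E
```

```text
fit a1,d1,L2,L3,a3,L [0.0062 0.1989 0.5844 0.4092 0.0432 0.2539] res mm [[-0.0, -0.0], [0.0, -0.1], [-0.0, 0.0], [0.0, 0.1], [-0.0, 0.0]]
0.3 [1.256 0.05  1.516] -0.3097 [1.048 0.204] obs -.036 | [1.293 0.05  1.273] -0.48 [1.104 0.19 ] obs [0.991 0.185]
0.5 [1.257 0.05  1.673] -0.1518 [1.009 0.194] obs -.036 | [1.283 0.05  1.521] -0.2413 [1.046 0.175] obs [0.991 0.185]
0.7 [1.259 0.05  1.738] -0.0854 [0.993 0.19 ] obs -.036 | [1.283 0.05  1.626] -0.137 [1.021 0.17 ] obs [0.991 0.185]
1 [1.26  0.05  1.778] -0.0441 [0.983 0.188] obs -.036 | [1.284 0.05  1.691] -0.071 [1.004 0.166] obs [0.991 0.185]
2 [1.262 0.05  1.809] -0.0115 [0.975 0.186] obs -.036 | [1.285 0.05  1.742] -0.0185 [0.991 0.164] obs [0.991 0.185]
[3.142599 3.131775 3.096387 3.095841 3.058729]
```

The kinematic model fits. Each push call at the limit gives about 0.036 rad, so the full 35° should take about 15-17 calls (about 13 s). That fits in the 40 s. Now precise poses from the saved clouds.

```bash
python3 - <<'E'
from h import *
for n in ('top','side'):
    c=load(n); P=cloud(c).reshape(-1,3); P=P[~np.isnan(P[:,0])]
    # stand frame
    def rect(m,t):
        if len(m)<5: print(n,t,len(m)); return
        r=cv2.minAreaRect(m[:,:2].astype(np.float32)); print(n,t,len(m),'ctr',np.round(r[0],1),np.round(r[1],1),round(r[2],1),'mean',m.mean(0).round(1))
    S=P[(abs(P[:,0]-545)<90)&(abs(P[:,1]+222)<90)]
    rect(S[(abs(S[:,2]-12)<4)],'foot')
    yaw=np.radians(-13); ex=np.array([np.cos(yaw),np.sin(yaw)]); ey=np.array([-ex[1],ex[0]])
    C=S[S[:,2]>95]; a=(C[:,:2]-[541,-228])@ex; b=(C[:,:2]-[541,-228])@ey
    for lo,hi in ((95,110),(110,125),(125,140),(140,155),(155,168),(168,185)):
        m=(C[:,2]>lo)&(C[:,2]<=hi)
        if m.sum()>2: print(lo,hi,m.sum(),'x',np.percentile(a[m],[2,50,98]).round(1),'y',np.percentile(b[m],[2,50,98]).round(1))
    e=S[(S[:,2]>80)&(S[:,2]<90)]; print('edge x',np.percentile((e[:,:2]-[541,-228])@ex,[5,50,95]).round(1),'y',np.percentile((e[:,:2]-[541,-228])@ey,[2,98]).round(1))
    A=P[(abs(P[:,0]-545)<110)&(abs(P[:,1]-285)<130)]
    rect(A[abs(A[:,2]-12)<4],'footA')
    y=np.radians(18.4); ex=np.array([np.cos(y),np.sin(y)]); ey=np.array([-ex[1],ex[0]])
    a=(A[:,:2]-[499,273])@ex; b=(A[:,:2]-[499,273])@ey
    for lo,hi in ((110,118),(118,126),(126,132),(132,138),(138,148)):
        m=(A[:,2]>lo)&(A[:,2]<=hi)
        if m.sum()>2:
            s=np.polyfit(b[m],a[m],1)[0]
            print('A',lo,hi,m.sum(),'x',np.percentile(a[m],[2,50,98]).round(1),'y',np.percentile(b[m],[1,50,99]).round(1),'slope deg',round(np.degrees(s),1))
E
```

```text
top foot 1505 ctr [ 538.3 -214.9] [134.7 112.4] 76.7 mean [ 535.3 -224.8   12.1]
95 110 14 x [-10.6   7.3  14. ] y [-2.3 24.2 31.7]
110 125 144 x [-17.2   1.2  17.5] y [-7.9 11.3 31.8]
125 140 181 x [-13.7   5.9  17.5] y [-3.7 16.1 31.7]
140 155 42 x [-18.   18.7  20.8] y [-5.5  8.7 19.5]
155 168 40 x [-24.1  21.   24.7] y [-4.8  7.9 19.6]
168 185 92 x [-26.7  22.6  28.4] y [-5.4  7.6 19.4]
edge x [-5.4  0.1  2.9] y [-34.2  34. ]
top footA 2428 ctr [561.2 294.6] [131.1 190.6] 18.6 mean [561.4 285.4  12.2]
A 110 118 176 x [19.  21.7 25.5] y [-85.9   2.9  87. ] slope deg -0.1
A 118 126 68 x [12.6 16.4 19.5] y [-34.3  -0.1  34.9] slope deg 0.1
A 126 132 52 x [ 8.8 11.5 14.1] y [-33.9  -2.5  35. ] slope deg 0.4
A 132 138 66 x [ 1.   6.8 10.2] y [-34.   -0.9  33.7] slope deg 1.3
A 138 148 87 x [-0.7  1.8  5.3] y [-31.1   2.   34.8] slope deg -0.2
side foot 1836 ctr [ 542.3 -230.8] [110.8  99.9] 76.7 mean [ 536.9 -231.7   10.8]
95 110 67 x [-12.7   1.1  15.7] y [-10.8  -6.3  20. ]
110 125 215 x [-12.7   1.8  15.3] y [-11.4  -0.9  21.8]
125 140 213 x [-18.2   4.5  21.4] y [-8.7  6.5 28.3]
140 155 79 x [-21.7  19.3  25.2] y [-8.7 -6.5 15.2]
155 168 71 x [-24.4  21.7  27.9] y [-9.  -6.  15.1]
168 185 83 x [-25.9  23.4  29.1] y [-8.4  2.8 18.2]
edge x [-8.9  1.7 12.5] y [-37.    0.2]
side footA 981 ctr [559.6 292. ] [131.5 193.1] 18.9 mean [545.8 273.1  10.3]
A 110 118 21 x [12.1 17.6 21.2] y [-86.7 -35.2  57.8] slope deg -2.6
A 118 126 12 x [ 6.1  9.  14.4] y [-37.7 -33.5  22.3] slope deg -4.1
A 126 132 10 x [1.9 5.4 8.2] y [-37.5 -31.2  19.4] slope deg -3.9
A 132 138 15 x [-2.2 -0.6  2.7] y [-37.9  -4.1  28.4] slope deg -2.4
A 138 148 15 x [-2.1 -0.1  1.2] y [-35.5  -8.3  31.5] slope deg 0.8
```

```bash
cat >> h.py <<'E'
def plan(env,targets,yaw_y=None):
    """shift in tool axes (m) from the present pose to world targets (mm); turn so tool y's heading is yaw_y (deg)"""
    s=env.state(); M=R.from_euler('xyz',s['tcp_rot']).as_matrix(); p=np.array(s['eef_pos'])
    print('t',round(s['t'],2),'pos',p.round(1),'toolz',M[:,2].round(3),'tooly',M[:,1].round(3),'open',round(s['opening'],3),'F',np.round(s['ft_force'],1))
    for t in targets: print('  shift',((M.T@(np.array(t,float)-p))/1000).round(4))
    if yaw_y is not None:
        d=np.array([np.cos(np.radians(yaw_y)),np.sin(np.radians(yaw_y)),0]); l=M.T@d; print('  turn',round(np.arctan2(-l[0],l[1]),4))
E
python3 - <<'E'
from cell import env
from h import *
plan(env,[(360,-900,235),(543.2,-222.3,235)],-13.1)
E
```

```text
t 3.3 pos [ 355.5 -925.2  184.8] toolz [ 0.029 -0.078 -0.997] tooly [ 0.358 -0.93   0.083] open 1.001 F [-0.1 -0.3 -0.3]
  shift [ 0.0132 -0.0176 -0.0519]
  shift [ 0.4278 -0.5822 -0.099 ]
  turn -0.976
```

```bash
python3 -m pendant '[[[1,0.025,-0.034,-0.04,-0.14],[1,0.05,-0.068,-0.06,-0.28],[1,0.08,-0.11,-0.07,-0.42],[1,0.11,-0.15,-0.075,-0.56],[1,0.14,-0.19,-0.08,-0.7],[1,0.17,-0.23,-0.085,-0.84],[1,0.2,-0.27,-0.09,-0.976],[1,0.23,-0.31,-0.095,-0.976]]]'; python3 - <<'E'
from cell import env
from h import *
plan(env,[(543.2,-222.3,235),(543.2,-222.3,158)],-13.1)
E
```

```text
t: 4.1
eef_pos: [446.1, -587.8, 255.1]
tcp_rot: [3.091, 0.072, 1.347]
ft_force: [1.1, -0.3, -0.0]
opening: 0.999
t 4.1 pos [ 446.1 -587.8  255.1] toolz [ 0.033 -0.081 -0.996] tooly [ 0.975 -0.218  0.05 ] open 0.999 F [ 1.1 -0.3 -0. ]
  shift [ 0.3784  0.014  -0.0064]
  shift [0.3839 0.0101 0.0703]
  turn 0.005
```

```bash
python3 -m pendant '[[[1,0.05,0.002,-0.006,0.005],[1,0.1,0.004,-0.006,0.005],[1,0.15,0.006,-0.006,0.005],[1,0.2,0.008,-0.006,0.005],[1,0.25,0.01,-0.006,0.005],[1,0.3,0.012,-0.006,0.005],[1,0.35,0.014,-0.006,0.005],[1,0.378,0.014,-0.006,0.005]]]'; python3 - <<'E'
from cell import env
from h import *
plan(env,[(543.2,-222.3,158)],-13.1)
s=env.state(); c=snap('wrist',env); cv2.imwrite('pics/w1.png',cv2.convertScaleAbs(c['image'],alpha=1.5))
E
```

```text
t: 4.9
eef_pos: [546.6, -221.3, 236.1]
tcp_rot: [3.089, 0.067, 1.339]
ft_force: [-0.5, -1.5, -0.4]
opening: 0.999
t 4.9 pos [ 546.6 -221.3  236.1] toolz [ 0.036 -0.077 -0.996] tooly [ 0.973 -0.226  0.053] open 0.999 F [-0.5 -1.5 -0.4]
  shift [ 0.0034 -0.0072  0.0777]
  turn -0.0036
```

View pics/w1.png

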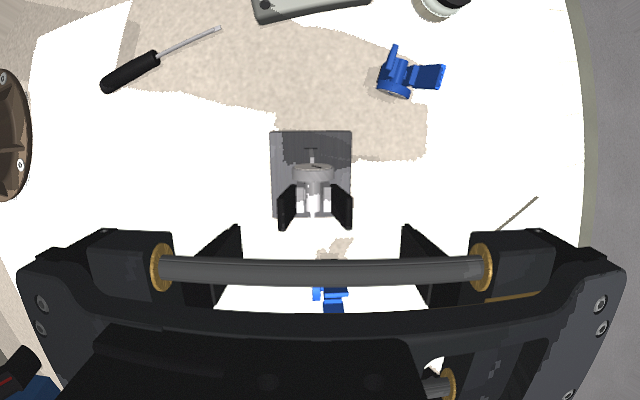

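The wrist view shows the black clip's handles at (285,210) and (344,210), centred between the fingers (240 and 403). The blue clips are elsewhere. I'll check the centring numerically.

```bash
cat >> h.py <<'E'
def wcloud(c):
    z=c['range_z']; H,W=z.shape; u,v=np.meshgrid(np.arange(W),np.arange(H))
    dx,dy=(u-c['cx'])/c['fx'],(v-c['cy'])/c['fy']; t=np.hypot(dx,dy); k=np.where(t>1e-9,np.tan(np.minimum(t,1.5))/np.maximum(t,1e-9),1)
    p=np.stack([dx*k*z,dy*k*z,z,np.ones_like(z)],-1)@np.array(c['tool_from_camera']).T; p=p[...,:3]; p[z<=0]=np.nan
    M=R.from_euler('xyz',c['state']['tcp_rot']).as_matrix(); return p, p@M.T+np.array(c['state']['eef_pos'])
E
python3 - <<'E'
from h import *
c=load('wrist'); t,w=wcloud(c)
for u,v in ((285,205),(280,225),(345,205),(349,222),(315,172),(300,150)): print(u,v,t[v,u].round(1),w[v,u].round(1))
W=w[130:240,260:370].reshape(-1,3); T=t[130:240,260:370].reshape(-1,3)
m=(W[:,2]>150)&(W[:,2]<190)
for lo,hi in((150,160),(160,170),(170,190)):
    k=(W[:,2]>lo)&(W[:,2]<hi); print(lo,k.sum(),'tool x',np.percentile(T[k,0],[2,98]).round(1),'tool y',np.percentile(T[k,1],[2,98]).round(1))
E
```

```text
285 205 [  9.  -25.7  65.4] [ 526.1 -211.7  168.9]
280 225 [ -5.9 -29.8  64.6] [ 518.6 -225.3  170.5]
345 205 [ 8.1 17.9 69. ] [ 568.4 -222.7  167.7]
349 222 [-4.4 21.  67.4] [ 568.5 -235.5  170.3]
315 172 [ 27.6  -4.6 102.7] [ 552.2 -201.3  131.6]
300 150 [ 37.2 -24.9 221.9] [ 539.  -196.6   11.1]
150 296 tool x [-8.9 15.9] tool y [-28.3  18.5]
160 341 tool x [-9.2 15.2] tool y [-32.1  22.6]
170 446 tool x [-9.9 14.2] tool y [-31.2  23.2]
```

```bash
python3 -m pendant '[[[1,0.003,-0.006,0.03,0],[1,0.003,-0.006,0.06,0],[1,0.003,-0.006,0.078,0],[0.5,0.003,-0.006,0.078,0],[0.2,0.003,-0.006,0.078,0],[0.2,0.003,-0.006,0.078,0],[0.2,0.003,-0.006,0.078,0],[0.2,0.003,-0.006,0.078,0]]]'; python3 - <<'E'
from cell import env
from h import *
plan(env,[],-13.1)
c=snap('side',env); cv2.imwrite('pics/s1.png',cv2.resize(c['image'][200:360,250:450],None,fx=3,fy=3,interpolation=2))
E
```

```text
t: 5.75
eef_pos: [541.2, -224.9, 155.4]
tcp_rot: [3.095, 0.065, 1.337]
ft_force: [1.3, -0.9, 1.5]
opening: 0.64
t 5.75 pos [ 541.2 -224.9  155.4] toolz [ 0.03  -0.074 -0.997] tooly [ 0.972 -0.228  0.046] open 0.64 F [ 1.3 -0.9  1.5]
  turn -0.0049
```

View pics/s1.png

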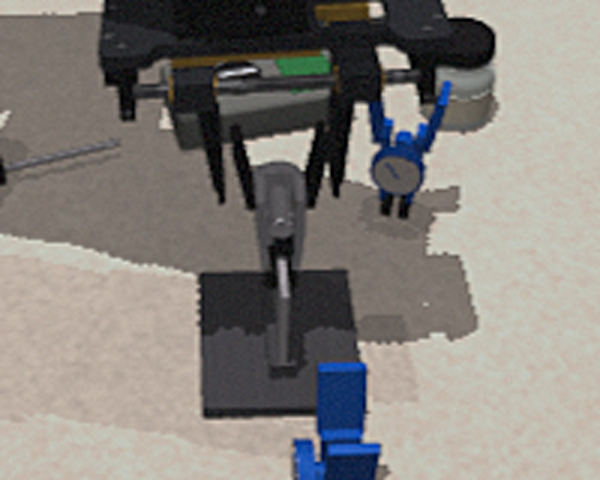

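Fingers straddle the handles (fingers at x≈215 and 340, handles at 243 and 318), but they're still closing.

```bash
python3 -m pendant '[[[0.2,0,0,0,0],[0.2,0,0,0,0],[0.2,0,0,0,0],[0.2,0,0,0,0],[0.2,0,0,0,0],[0.2,0,0,0,0],[0.2,0,0,0,0],[0.2,0,0,0,0]]]'; python3 - <<'E'
from cell import env
from h import *
plan(env,[(541.2,-224.9,300),(800,266,420),(855,288,430)],18.6)
E
```

```text
t: 6.6
eef_pos: [543.5, -225.9, 157.4]
tcp_rot: [3.088, 0.067, 1.337]
ft_force: [5.0, -1.6, 17.9]
opening: 0.361
t 6.6 pos [ 543.5 -225.9  157.4] toolz [ 0.037 -0.077 -0.996] tooly [ 0.972 -0.228  0.054] open 0.361 F [ 5.  -1.6 17.9]
  shift [-0.0091  0.0052 -0.1423]
  shift [ 0.5192  0.1513 -0.2903]
  shift [ 0.5526  0.2003 -0.3   ]
  turn -0.5572
```

```bash
python3 -m pendant '[[[0.2,-0.002,0.001,-0.03,0],[0.2,-0.004,0.002,-0.07,0],[0.2,0.02,0.01,-0.105,-0.1],[0.2,0.06,0.025,-0.125,-0.2],[0.2,0.1,0.04,-0.135,-0.3],[0.2,0.145,0.055,-0.14,-0.4],[0.2,0.19,0.07,-0.145,-0.5],[0.2,0.235,0.085,-0.15,-0.557]]]'; python3 - <<'E'
from cell import env
from h import *
plan(env,[(853,287,310)],18.6)
E
```

```text
t: 7.4
eef_pos: [673.9, -3.0, 292.6]
tcp_rot: [3.139, 0.078, 1.899]
ft_force: [-0.1, 0.5, -0.9]
opening: 0.354
t 7.4 pos [673.9  -3.  292.6] toolz [ 0.028 -0.073 -0.997] tooly [0.946 0.323 0.003] open 0.354 F [-0.1  0.5 -0.9]
  shift [ 0.2147  0.2632 -0.0337]
  turn 0.004
```

```bash
python3 -m pendant '[[[0.2,0.032,0.038,-0.005,0],[0.2,0.064,0.076,-0.01,0],[0.2,0.096,0.115,-0.015,0],[0.2,0.128,0.153,-0.02,0],[0.2,0.16,0.192,-0.025,0],[0.2,0.19,0.23,-0.03,0],[0.2,0.215,0.263,-0.034,0],[0.2,0.215,0.31,-0.05,0]]]'; python3 - <<'E'
from cell import env
from h import *
plan(env,[],18.6); print(env.state()['joints'])
c=snap('side',env); cv2.imwrite('pics/s2.png',c['image'])
E
```

```text
t: 8.2
eef_pos: [870.2, 294.3, 314.7]
tcp_rot: [3.135, 0.078, 1.9]
ft_force: [1.0, 0.0, -0.8]
opening: 0.354
t 8.2 pos [870.2 294.3 314.7] toolz [ 0.031 -0.072 -0.997] tooly [0.946 0.324 0.006] open 0.354 F [ 1.   0.  -0.8]
  turn 0.0045
[ 0.27573626  1.05024197  0.2252157  -0.08100031  1.85473417 -0.07684922]
```

View pics/s2.png

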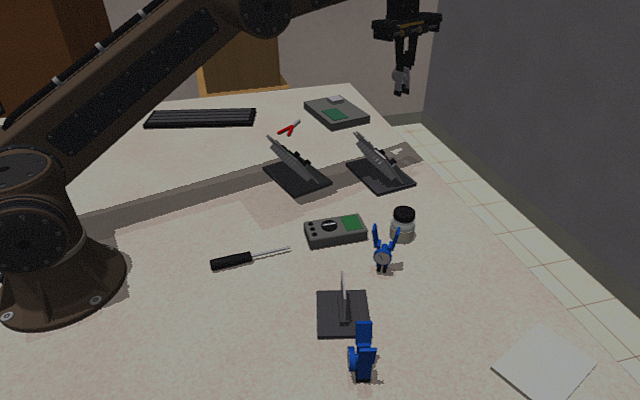

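The clip is held at (400,75) with its jaws open, and the stand is empty and undisturbed. Now push at the limit to build up the lean.

```bash
python3 -m pendant '[[[0.2,0,1,-0.3,0],[0.2,0,1,-0.3,0],[0.2,0,1,-0.3,0],[0.2,0,1,-0.3,0],[0.2,0,1,-0.3,0],[0.2,0,1,-0.3,0],[0.2,0,1,-0.3,0],[0.2,0,1,-0.3,0]]]'; python3 -m pendant '[[[0.2,0,1,-0.3,0],[0.2,0,1,-0.3,0],[0.2,0,1,-0.3,0],[0.2,0,1,-0.3,0],[0.2,0,1,-0.3,0],[0.2,0,1,-0.3,0],[0.2,0,1,-0.3,0],[0.2,0,1,-0.3,0]]]'; python3 - <<'E'
from cell import env
from h import *
plan(env,[],18.6); print(env.state()['joints'])
E
```

```text
t: 9.05
eef_pos: [895.5, 300.2, 300.5]
tcp_rot: [3.099, 0.079, 1.896]
ft_force: [-0.0, 0.2, -0.4]
opening: 0.355
t: 9.85
eef_pos: [905.2, 305.7, 294.2]
tcp_rot: [3.066, 0.08, 1.896]
ft_force: [0.4, -0.2, -1.1]
opening: 0.353
t 9.85 pos [905.2 305.7 294.2] toolz [ 0.097 -0.051 -0.994] tooly [0.943 0.324 0.075] open 0.353 F [ 0.4 -0.2 -1.1]
  turn 0.0003
[ 0.27673954  1.15009743  0.04842659 -0.07908011  1.86252704 -0.07699704]
```

```bash
python3 -m pendant '[[[0.2,0,1,-0.28,0],[0.2,0,1,-0.28,0],[0.2,0,1,-0.28,0],[0.2,0,1,-0.28,0],[0.2,0,1,-0.28,0],[0.2,0,1,-0.28,0],[0.2,0,1,-0.28,0],[0.2,0,1,-0.28,0]]]'; python3 -m pendant '[[[0.2,0,1,-0.24,0],[0.2,0,1,-0.24,0],[0.2,0,1,-0.24,0],[0.2,0,1,-0.24,0],[0.2,0,1,-0.24,0],[0.2,0,1,-0.24,0],[0.2,0,1,-0.24,0],[0.2,0,1,-0.24,0]]]';python3 -m pendant '[[[0.2,0,1,-0.2,0],[0.2,0,1,-0.2,0],[0.2,0,1,-0.2,0],[0.2,0,1,-0.2,0],[0.2,0,1,-0.2,0],[0.2,0,1,-0.2,0],[0.2,0,1,-0.2,0],[0.2,0,1,-0.2,0]]]';python3 -m pendant '[[[0.2,0,1,-0.16,0],[0.2,0,1,-0.16,0],[0.2,0,1,-0.16,0],[0.2,0,1,-0.16,0],[0.2,0,1,-0.16,0],[0.2,0,1,-0.16,0],[0.2,0,1,-0.16,0],[0.2,0,1,-0.16,0]]]'; python3 - <<'E'
from cell import env
from h import *
plan(env,[],18.6); print(env.state()['joints'])
E
```

```text
t: 10.65
eef_pos: [912.9, 310.3, 294.1]
tcp_rot: [3.032, 0.08, 1.896]
ft_force: [-0.1, -0.4, -0.9]
opening: 0.354
t: 11.45
eef_pos: [921.2, 314.6, 293.6]
tcp_rot: [2.997, 0.08, 1.896]
ft_force: [1.3, 0.4, -2.2]
opening: 0.354
t: 12.25
eef_pos: [930.0, 318.5, 292.5]
tcp_rot: [2.963, 0.08, 1.896]
ft_force: [-0.8, 1.0, -1.0]
opening: 0.355
t: 13.05
eef_pos: [939.0, 322.1, 291.3]
tcp_rot: [2.928, 0.08, 1.896]
ft_force: [-0.3, -0.4, -0.8]
opening: 0.353
t 13.05 pos [939.  322.1 291.3] toolz [ 0.226 -0.006 -0.974] tooly [0.921 0.328 0.211] open 0.353 F [-0.3 -0.4 -0.8]
  turn 0.0002
[ 0.28168704  1.15853813  0.04846169 -0.06982559  1.71686483 -0.06943816]
```

```bash
python3 -m pendant '[[[0.2,0,1,-0.12,0],[0.2,0,1,-0.12,0],[0.2,0,1,-0.12,0],[0.2,0,1,-0.12,0],[0.2,0,1,-0.12,0],[0.2,0,1,-0.12,0],[0.2,0,1,-0.12,0],[0.2,0,1,-0.12,0]]]'; python3 -m pendant '[[[0.2,0,1,-0.09,0],[0.2,0,1,-0.09,0],[0.2,0,1,-0.09,0],[0.2,0,1,-0.09,0],[0.2,0,1,-0.09,0],[0.2,0,1,-0.09,0],[0.2,0,1,-0.09,0],[0.2,0,1,-0.09,0]]]';python3 -m pendant '[[[0.2,0,1,-0.05,0],[0.2,0,1,-0.05,0],[0.2,0,1,-0.05,0],[0.2,0,1,-0.05,0],[0.2,0,1,-0.05,0],[0.2,0,1,-0.05,0],[0.2,0,1,-0.05,0],[0.2,0,1,-0.05,0]]]';python3 -m pendant '[[[0.2,0,1,-0.02,0],[0.2,0,1,-0.02,0],[0.2,0,1,-0.02,0],[0.2,0,1,-0.02,0],[0.2,0,1,-0.02,0],[0.2,0,1,-0.02,0],[0.2,0,1,-0.02,0],[0.2,0,1,-0.02,0]]]'; python3 - <<'E'
from cell import env
from h import *
plan(env,[],18.6); print(env.state()['joints'])
E
```

```text
t: 13.85
eef_pos: [948.2, 325.8, 289.7]
tcp_rot: [2.893, 0.08, 1.896]
ft_force: [0.3, 0.6, -0.8]
opening: 0.355
t: 14.65
eef_pos: [956.7, 329.0, 290.7]
tcp_rot: [2.858, 0.08, 1.896]
ft_force: [0.2, -0.3, -0.6]
opening: 0.354
t: 15.45
eef_pos: [965.4, 332.3, 290.8]
tcp_rot: [2.823, 0.08, 1.896]
ft_force: [-0.5, 0.6, -1.4]
opening: 0.358
t: 16.25
eef_pos: [973.5, 335.4, 293.1]
tcp_rot: [2.788, 0.08, 1.896]
ft_force: [0.9, 0.1, -1.0]
opening: 0.356
t 16.25 pos [973.5 335.4 293.1] toolz [ 0.353  0.039 -0.935] tooly [0.88  0.326 0.346] open 0.356 F [ 0.9  0.1 -1. ]
  turn 0.0002
[ 0.28269446  1.16718538  0.04836024 -0.06064929  1.56824256 -0.06733612]
```

```bash
python3 -m pendant '[[[0.2,0,1,0,0],[0.2,0,1,0,0],[0.2,0,1,0,0],[0.2,0,1,0,0],[0.2,0,1,0,0],[0.2,0,1,0,0],[0.2,0,1,0,0],[0.2,0,1,0,0]]]'; python3 -m pendant '[[[0.2,0,1,0,0],[0.2,0,1,0,0],[0.2,0,1,0,0],[0.2,0,1,0,0],[0.2,0,1,0,0],[0.2,0,1,0,0],[0.2,0,1,0,0],[0.2,0,1,0,0]]]'; python3 -m pendant '[[[0.2,0,1,0,0],[0.2,0,1,0,0],[0.2,0,1,0,0],[0.2,0,1,0,0],[0.2,0,1,0,0],[0.2,0,1,0,0],[0.2,0,1,0,0],[0.2,0,1,0,0]]]'; python3 -m pendant '[[[0.2,0,1,0,0],[0.2,0,1,0,0],[0.2,0,1,0,0],[0.2,0,1,0,0],[0.2,0,1,0,0],[0.2,0,1,0,0],[0.2,0,1,0,0],[0.2,0,1,0,0]]]';python3 - <<'E'
from cell import env
from h import *
plan(env,[],18.6); print(env.state()['joints'])
E
```

```text
t: 17.05
eef_pos: [980.0, 338.3, 299.6]
tcp_rot: [2.752, 0.08, 1.896]
ft_force: [0.5, 0.4, -1.5]
opening: 0.355
t: 17.85
eef_pos: [983.4, 340.8, 314.4]
tcp_rot: [2.717, 0.08, 1.896]
ft_force: [0.9, 0.1, -0.9]
opening: 0.352
t: 18.65
eef_pos: [984.2, 343.0, 335.2]
tcp_rot: [2.682, 0.08, 1.896]
ft_force: [0.5, 0.1, -2.3]
opening: 0.357
t: 19.45
eef_pos: [982.8, 344.7, 360.4]
tcp_rot: [2.647, 0.08, 1.896]
ft_force: [-0.3, 0.2, -1.8]
opening: 0.351
t 19.45 pos [982.8 344.7 360.4] toolz [ 0.472  0.084 -0.878] tooly [0.822 0.317 0.473] open 0.351 F [-0.3  0.2 -1.8]
  turn 0.0002
[ 0.28681417  1.11043969  0.04840471 -0.05277027  1.48530135 -0.06714418]
```

```bash
python3 -m pendant '[[[0.2,0,1,0,0],[0.2,0,1,0,0],[0.2,0,1,0,0],[0.2,0,1,0,0],[0.2,0,1,0,0],[0.2,0,1,0,0],[0.2,0,1,0,0],[0.2,0,1,0,0]]]'; python3 -m pendant '[[[0.2,0,1,0.05,0],[0.2,0,1,0.05,0],[0.2,0,1,0.05,0],[0.2,0,1,0.05,0],[0.2,0,1,0.05,0],[0.2,0,1,0.05,0],[0.2,0,1,0.05,0],[0.2,0,1,0.05,0]]]'; python3 -m pendant '[[[0.2,0,1,0.05,0],[0.2,0,1,0.05,0],[0.2,0,1,0.05,0],[0.2,0,1,0.05,0],[0.2,0,1,0.05,0],[0.2,0,1,0.05,0],[0.2,0,1,0.05,0],[0.2,0,1,0.05,0]]]';python3 - <<'E'
from cell import env
from h import *
from kin import *
plan(env,[(425,248,265),(430,250,245),(460.1,259.8,199.8)],18.6); 
for x in ([.494,.265],[.497,.245],[.528,.200]):
    q=ik(np.array(x),np.pi-.6,np.array([.0,2.2,.4]),1); print(q.round(3),fk(q,globals()['P'] if 0 else __import__('kin').P).round(3))
E
```

```text
t: 20.25
eef_pos: [979.5, 346.0, 388.5]
tcp_rot: [2.613, 0.08, 1.896]
ft_force: [0.3, 1.2, -0.3]
opening: 0.357
t: 21.05
eef_pos: [980.4, 347.9, 406.3]
tcp_rot: [2.578, 0.08, 1.896]
ft_force: [-0.3, 0.3, -1.6]
opening: 0.357
t: 21.85
eef_pos: [978.5, 349.2, 429.2]
tcp_rot: [2.543, 0.08, 1.896]
ft_force: [-0.2, -0.3, -0.6]
opening: 0.352
t 21.85 pos [978.5 349.2 429.2] toolz [ 0.555  0.117 -0.823] tooly [0.768 0.306 0.562] open 0.352 F [-0.2 -0.3 -0.6]
  shift [ 0.0937 -0.5486 -0.184 ]
  shift [ 0.0956 -0.5554 -0.1645]
  shift [ 0.0989 -0.5547 -0.1094]
  turn 0.0002
[0.117 2.183 0.242] [0.494 0.265]
[0.156 2.207 0.179] [0.497 0.245]
[0.281 2.201 0.06 ] [0.528 0.201]
```

```bash
cat > kin3.py <<'E'
from kin import *
from scipy.spatial.transform import Rotation as R
def fk3(q):
    a1,d1,L2,L3,a3,L=P; a,b=q[1],q[1]+q[2]
    w=np.array([a1+L2*np.sin(a)+L3*np.sin(b)+a3*np.cos(b),0,d1+L2*np.cos(a)+L3*np.cos(b)-a3*np.sin(b)])
    M=R.from_euler('ZYZYZ',[q[0],b,q[3],q[4],q[5]]).as_matrix()
    return R.from_euler('z',q[0]).apply(w)+L*M[:,2], M
LO=np.array([-3.1,-.84,.05,-1.13,.06,-2.69]); HI=np.array([3.1,2.19,2.79,4.28,2.93,2.69])
def ik3(p,M,q0,C,w=.53):
    f=lambda q:(lambda t,N:np.r_[t-p,w*R.from_matrix(M.T@N@C).as_rotvec()])(*fk3(q))
    return least_squares(f,np.clip(q0,LO+1e-4,HI-1e-4),bounds=(LO,HI))
E
python3 - <<'E'
from cell import env
from kin3 import *
s=env.state(); q=np.array(s['joints']); p,M=fk3(q); N=R.from_euler('xyz',s['tcp_rot']).as_matrix()
print(p*1000,s['eef_pos'],M[:,2],N[:,2]); C=M.T@N; print(C.round(3))
q0=q
A=np.array(s['eef_pos'])/1000
for tgt in ((.425,.248,.265),(.430,.250,.245),(.4601,.2598,.1998)):
    for seed in (None,[.6,.25,2.2,-1.1,.2,1],[.6,.25,2.2,3.9,.2,-1],[.6,.25,2.2,4.2,.2,2],[.6,.25,2.2,1,.1,-1]):
        if seed is None:
            z=q.copy()
            for k in np.linspace(0,1,30): z=ik3(A+k*(np.array(tgt)-A),N,z,C).x
        else: z=ik3(np.array(tgt),N,seed,C).x
        t,M=fk3(z); print(tgt,z.round(2),'err mm',(1000*(t-tgt)).round(1),'deg',np.degrees(R.from_matrix(N.T@M@C).as_rotvec()).round(1))
E
```

```text
Traceback (most recent call last):
  File "kin3.py", line 6, in fk3
    M=R.from_euler('ZYZYZ',[q[0],b,q[3],q[4],q[5]]).as_matrix()
      ~~~~~~~~~~~~^^^^^^^^^^^^^^^^^^^^^^^^^^^^^^^^^
  File "scipy/spatial/transform/_rotation.pyx", line 1413, in scipy.spatial.transform._rotation.Rotation.from_euler
ValueError: Expected axis specification to be a non-empty string of upto 3 characters, got ZYZYZ
```

```bash
sed -i "s/M=R.from_euler('ZYZYZ',.*/M=(R.from_euler('ZYZ',[q[0],b,q[3]])*R.from_euler('YZ',[q[4],q[5]])).as_matrix()/" kin3.py
cat > t3.py <<'E'
from cell import env
from kin3 import *
s=env.state(); q=np.array(s['joints']); p,M=fk3(q); N=R.from_euler('xyz',s['tcp_rot']).as_matrix()
print(p*1000,s['eef_pos'],M[:,2],N[:,2]); C=M.T@N; print(C.round(3))
A=np.array(s['eef_pos'])/1000
for tgt in ((.425,.248,.265),(.430,.250,.245),(.4601,.2598,.1998)):
    for seed in (None,[.6,.25,2.2,-1.1,.2,1],[.6,.25,2.2,3.9,.2,-1],[.6,.25,2.2,4.2,.2,2],[.6,.25,2.2,1,.1,-1]):
        if seed is None:
            z=q.copy()
            for k in np.linspace(0,1,30): z=ik3(A+k*(np.array(tgt)-A),N,z,C).x
        else: z=ik3(np.array(tgt),N,seed,C).x
        t,M=fk3(z); print(tgt,z.round(2),'err mm',(1000*(t-tgt)).round(1),'deg',np.degrees(R.from_matrix(N.T@M@C).as_rotvec()).round(1))
E
python3 t3.py
```

```text
[1000.3569245   286.87356431  428.61143372] [978.53725316 349.17054338 429.22215363] [ 0.55524581  0.11701114 -0.82341392] [ 0.55524581  0.11701114 -0.82341392]
[[ 0. -1. -0.]
 [ 1.  0. -0.]
 [-0. -0.  1.]]
(0.425, 0.248, 0.265) [ 0.66  0.13  2.17 -0.73  0.38  0.93] err mm [ 0. -0.  0.] deg [0. 0. 0.]
(0.425, 0.248, 0.265) [ 0.66  0.13  2.17 -0.73  0.38  0.93] err mm [ 0. -0.  0.] deg [0. 0. 0.]
(0.425, 0.248, 0.265) [ 0.66  0.13  2.17 -0.73  0.38  0.93] err mm [-0.  0. -0.] deg [-0.  0. -0.]
(0.425, 0.248, 0.265) [0.57 0.22 2.33 4.28 0.18 2.16] err mm [  0.5 -23.5 -55.8] deg [-5.1  3.  -0. ]
(0.425, 0.248, 0.265) [ 0.66  0.13  2.17 -0.73  0.38  0.93] err mm [-0. -0. -0.] deg [-0. -0. -0.]
(0.43, 0.25, 0.245) [ 0.65  0.17  2.19 -0.84  0.33  1.05] err mm [0. 0. 0.] deg [ 0.  0. -0.]
(0.43, 0.25, 0.245) [ 0.65  0.17  2.19 -0.84  0.33  1.05] err mm [0. 0. 0.] deg [-0.  0.  0.]
(0.43, 0.25, 0.245) [ 0.65  0.17  2.19 -0.84  0.33  1.05] err mm [0. 0. 0.] deg [ 0.  0. -0.]
(0.43, 0.25, 0.245) [0.58 0.25 2.33 4.28 0.2  2.17] err mm [ -0.6 -20.4 -46.3] deg [-4.3  2.5 -0. ]
(0.43, 0.25, 0.245) [ 0.65  0.17  2.19 -0.84  0.33  1.05] err mm [-0.  0. -0.] deg [-0. -0. -0.]
(0.4601, 0.2598, 0.1998) [ 0.62  0.29  2.18 -1.13  0.25  1.32] err mm [0.5 0.2 1.6] deg [ 0.2  0.  -0. ]
(0.4601, 0.2598, 0.1998) [ 0.62  0.29  2.18 -1.13  0.25  1.32] err mm [0.5 0.2 1.6] deg [ 0.2  0.  -0. ]
(0.4601, 0.2598, 0.1998) [ 0.42  0.31  2.26  2.73  0.06 -2.69] err mm [ 12.2 -41.7 -18.2] deg [-1.6  8.3  0.3]
(0.4601, 0.2598, 0.1998) [0.59 0.34 2.27 4.28 0.21 2.18] err mm [ -2.7 -13.5 -27.3] deg [-2.7  1.6 -0. ]
(0.4601, 0.2598, 0.1998) [ 0.62  0.29  2.18 -1.13  0.25  1.32] err mm [0.5 0.2 1.6] deg [ 0.2  0.  -0. ]
```

The arm has a 66 mm sideways shoulder offset that my model left out. I'll include it and redo the fit.

```bash
sed -i 's/^X=.*/X=np.c_[np.sqrt(T[:,0]**2+T[:,1]**2-.0661**2),T[:,2]]/' kin.py; sed -i "s/cos(b),0,d1/cos(b),.0661,d1/" kin3.py; python3 t3.py
```

```text
[979.50292448 349.5799254  429.49243056] [978.53725316 349.17054338 429.22215363] [ 0.55524581  0.11701114 -0.82341392] [ 0.55524581  0.11701114 -0.82341392]
[[ 0. -1. -0.]
 [ 1.  0. -0.]
 [-0. -0.  1.]]
(0.425, 0.248, 0.265) [ 0.47  0.13  2.17 -0.53  0.29  0.59] err mm [ 0. -0.  0.] deg [-0.  0. -0.]
(0.425, 0.248, 0.265) [ 0.47  0.13  2.17 -0.53  0.29  0.59] err mm [-0.  0. -0.] deg [-0.  0. -0.]
(0.425, 0.248, 0.265) [ 0.47  0.13  2.17 -0.53  0.29  0.59] err mm [ 0. -0.  0.] deg [0. 0. 0.]
(0.425, 0.248, 0.265) [0.4  0.19 2.31 4.28 0.08 2.02] err mm [ -2.  -17.8 -45.4] deg [-4.4  1.9  0. ]
(0.425, 0.248, 0.265) [ 0.47  0.13  2.17 -0.53  0.29  0.59] err mm [-0. -0.  0.] deg [-0.  0.  0.]
(0.43, 0.25, 0.245) [ 0.47  0.17  2.19 -0.66  0.24  0.72] err mm [0. 0. 0.] deg [ 0.  0. -0.]
(0.43, 0.25, 0.245) [ 0.47  0.17  2.19 -0.66  0.24  0.72] err mm [0. 0. 0.] deg [ 0.  0. -0.]
(0.43, 0.25, 0.245) [ 0.47  0.17  2.19 -0.66  0.24  0.72] err mm [ 0. -0.  0.] deg [ 0.  0. -0.]
(0.43, 0.25, 0.245) [0.41 0.22 2.3  4.28 0.1  2.03] err mm [ -2.4 -14.8 -36. ] deg [-3.5  1.6 -0. ]
(0.43, 0.25, 0.245) [ 0.47  0.17  2.19 -0.66  0.24  0.72] err mm [-0.  0. -0.] deg [-0. -0. -0.]
(0.4601, 0.2598, 0.1998) [ 0.46  0.29  2.19 -1.1   0.16  1.16] err mm [0. 0. 0.] deg [ 0.  0. -0.]
(0.4601, 0.2598, 0.1998) [ 0.46  0.29  2.19 -1.1   0.16  1.16] err mm [0. 0. 0.] deg [ 0.  0. -0.]
(0.4601, 0.2598, 0.1998) [ 0.32  0.3   2.26  2.64  0.06 -2.69] err mm [  4.4 -28.7 -15.5] deg [-1.9  5.2  0.2]
(0.4601, 0.2598, 0.1998) [0.43 0.32 2.25 4.28 0.12 2.04] err mm [ -2.7  -8.4 -18. ] deg [-1.9  0.9  0. ]
(0.4601, 0.2598, 0.1998) [ 0.46  0.29  2.19 -1.1   0.16  1.16] err mm [0. 0. 0.] deg [ 0.  0. -0.]
```

```bash
python3 -m pendant '[[[0.2,0.0075,-0.0457,-0.0153,0],[0.2,0.015,-0.0914,-0.0306,0],[0.2,0.0225,-0.137,-0.046,0],[0.2,0.03,-0.183,-0.061,0],[0.2,0.0375,-0.2285,-0.0765,0],[0.2,0.045,-0.274,-0.092,0],[0.2,0.0525,-0.32,-0.107,0],[0.2,0.06,-0.366,-0.123,0]]]'; python3 - <<'E'
from cell import env
from h import *
plan(env,[(426.3,244.2,265)],18.6); print(env.state()['joints'])
E
```

```text
t: 22.65
eef_pos: [691.1, 294.7, 344.6]
tcp_rot: [2.542, 0.08, 1.896]
ft_force: [0.9, -0.8, -0.6]
opening: 0.354
t 22.65 pos [691.1 294.7 344.6] toolz [ 0.556  0.117 -0.823] tooly [0.768 0.306 0.562] open 0.354 F [ 0.9 -0.8 -0.6]
  shift [ 0.0429 -0.2636 -0.0876]
  turn 0.0003
[ 0.34060847  0.41381836  1.50622797 -0.12853418  0.62545404  0.07211687]
```

```bash
python3 -m pendant '[[[0.2,0.0065,-0.04,-0.0133,0],[0.2,0.013,-0.08,-0.0266,0],[0.2,0.0195,-0.12,-0.04,0],[0.2,0.026,-0.16,-0.0533,0],[0.2,0.0325,-0.2,-0.0666,0],[0.2,0.039,-0.24,-0.08,0],[0.2,0.043,-0.264,-0.0876,0],[0.2,0.043,-0.264,-0.0876,0]]]'; python3 - <<'E'
from cell import env
from h import *
plan(env,[(426.3,244.2,265),(461.4,256,199.8)],18.6); print(env.state()['joints'])
c=snap('side',env); a=cv2.resize(c['image'][50:230,200:400],(500,450),interpolation=2); 
w=snap('wrist',env); b=cv2.resize(w['image'],(640,400)); cv2.imwrite('pics/s3.png',cv2.convertScaleAbs(a,alpha=1.2)); cv2.imwrite('pics/w3.png',cv2.convertScaleAbs(b,alpha=1.4))
E
```

```text
t: 23.45
eef_pos: [425.5, 244.1, 264.5]
tcp_rot: [2.544, 0.081, 1.897]
ft_force: [-0.2, -1.0, -1.2]
opening: 0.353
t 23.45 pos [425.5 244.1 264.5] toolz [ 0.554  0.117 -0.824] tooly [0.769 0.308 0.561] open 0.353 F [-0.2 -1.  -1.2]
  shift [-0.0002  0.0009  0.0001]
  shift [ 0.005  -0.005   0.0746]
  turn 0.0015
[ 0.45908126  0.12449994  2.17507428 -0.51364335  0.29039667  0.56112217]
```

View pics/s3.png

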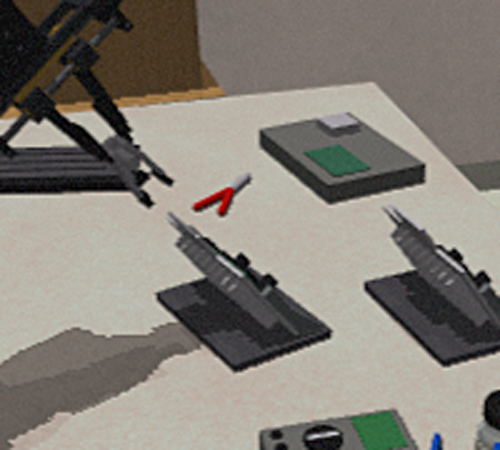

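View pics/w3.png

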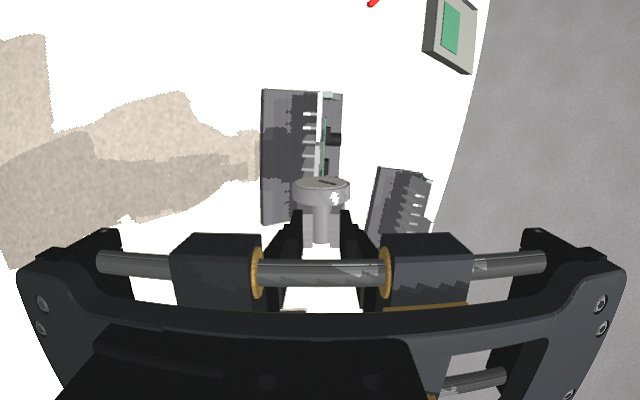

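The wrist view shows the plate nearly edge-on at u≈322, lined up with the clip's middle (321). The side view shows the open jaws just above the tab at (158,190) and (172,213). Measure the tab in tool coordinates.

```bash
python3 - <<'E'
from h import *
c=load('wrist'); t,w=wcloud(c); T=t[60:280,230:380].reshape(-1,3); W=w[60:280,230:380].reshape(-1,3)
for lo,hi in ((40,60),(60,80),(80,100),(100,120),(120,135),(135,142),(142,148),(148,154),(154,162),(162,170),(170,180),(180,190),(190,200)):
    k=(T[:,2]>lo)&(T[:,2]<hi)&(abs(T[:,1])<40)
    if k.sum()>5: print(lo,hi,k.sum(),'x',np.percentile(T[k,0],[2,50,98]).round(1),'y',np.percentile(T[k,1],[2,25,50,75,98]).round(1))
# plate edge from top camera points, in tool frame
s=c['state']; M=R.from_euler('xyz',s['tcp_rot']).as_matrix()
P=cloud(load('top')).reshape(-1,3); A=P[(abs(P[:,0]-510)<40)&(abs(P[:,1]-275)<45)&(P[:,2]>112)]; Q=(A-s['eef_pos'])@M
for lo,hi in ((138,145),(145,150),(150,160),(160,170),(170,180)):
    k=(Q[:,2]>lo)&(Q[:,2]<hi); print('top',lo,hi,k.sum(),'x',np.percentile(Q[k,0],[2,50,98]).round(1),'y',np.percentile(Q[k,1],[2,50,98]).round(1))
k=(T[:,2]>135)&(T[:,2]<185)&(abs(T[:,1])<12)&(T[:,0]>30)
print('wrist tab x>30:',k.sum(), T[k][::max(1,k.sum()//15)].round(1).tolist())
E
```

```text
40 60 508 x [-9.1 30.1 31.7] y [-18.3  -7.9  -1.7   5.   15.1]
142 148 129 x [19.  32.3 47.8] y [-7.9 -6.8 -5.8 -4.9 -3.9]
148 154 13 x [17.7 24.3 46.4] y [-7.6 -5.9 -4.9 -4.  -3. ]
154 162 7 x [42.  48.2 48.3] y [-6.8 -5.5 -4.  -3.  -3. ]
162 170 6 x [38.4 48.7 48.8] y [-6.  -4.9 -3.6 -3.1 -3.1]
170 180 154 x [ 49.3  77.4 101.3] y [-6.3 -4.2 -3.2 -2.1 -1.1]
180 190 45 x [-72.   53.3  90.2] y [-10.4  -6.4  -4.2  -3.2  -1.1]
190 200 67 x [29.8 79.8 86. ] y [-21.2 -17.8 -12.2  -8.3  -1.4]
top 138 145 19 x [-8.  35.4 48.9] y [-6.5 -3.7 -2.3]
top 145 150 68 x [-15.8  15.5  46.7] y [-8.4 -5.3 -1.8]
top 150 160 77 x [-19.4  11.6  45.6] y [-9.2 -4.  -2. ]
top 160 170 71 x [-19.1  14.2  49.4] y [-7.4 -3.7 -1.4]
top 170 180 72 x [-18.3  12.6  55.3] y [-6.7 -3.8 -1. ]
wrist tab x>30: 283 [[102.4, -3.2, 177.8], [96.9, -2.1, 176.0], [91.7, -4.2, 177.1], [86.5, -3.2, 179.6], [80.0, -3.2, 177.9], [73.7, -3.2, 179.3], [67.3, -6.3, 179.7], [64.1, -3.2, 179.2], [58.7, -6.3, 180.2], [54.4, -4.2, 182.1], [49.4, -6.3, 173.5], [46.8, -6.8, 145.8], [43.9, -3.9, 146.5], [40.1, -5.8, 145.6], [33.6, -3.2, 184.7], [32.3, -5.9, 146.1]]
```

```bash
python3 -m pendant '[[[0.2,0.001,-0.0045,0.01,0],[0.2,0.001,-0.0045,0.025,0],[0.2,0.002,-0.0045,0.035,0],[0.2,0.002,-0.0045,0.045,0],[0.2,0.002,-0.0045,0.054,0],[0.2,0.002,-0.0045,0.062,0],[0.2,0.002,-0.0045,0.068,0],[0.2,0.002,-0.0045,0.068,0]]]'; python3 - <<'E'
from cell import env
from h import *
plan(env,[],18.6); print(env.state()['joints'])
c=snap('side',env); a=cv2.resize(c['image'][80:180,220:350],(780,600),interpolation=2); cv2.imwrite('pics/s4.png',cv2.convertScaleAbs(a,alpha=1.3))
E
```

```text
t: 24.35
eef_pos: [463.4, 253.4, 206.0]
tcp_rot: [2.543, 0.08, 1.895]
ft_force: [0.5, -0.6, -0.9]
opening: 0.354
t 24.35 pos [463.4 253.4 206. ] toolz [ 0.556  0.117 -0.823] tooly [0.769 0.306 0.562] open 0.354 F [ 0.5 -0.6 -0.9]
  turn -0.0007
[ 0.4377163   0.27951643  2.18064337 -0.9676278   0.15836229  1.01080816]
```

View pics/s4.png

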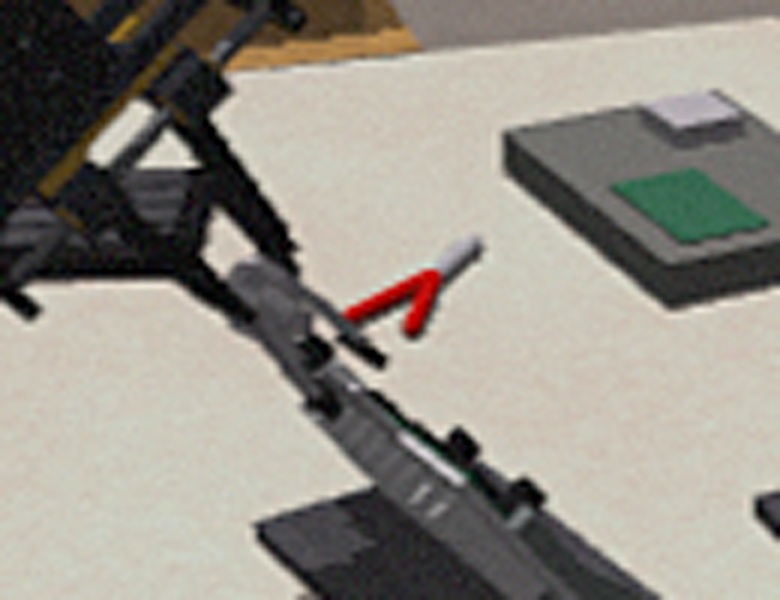

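The jaws straddle the tab: upper jaw tip at (370,355), lower jaw at (320,405), and the throat at (315,350) just above the edge. Push down gently until contact.

```bash
python3 -m pendant '[[[0.2,0,0,0.001,0],[0.2,0,0,0.002,0],[0.2,0,0,0.003,0],[0.2,0,0,0.004,0],[0.2,0,0,0.005,0],[0.2,0,0,0.006,0],[0.2,0,0,0.006,0],[0.2,0,0,0.006,0]]]'; python3 -c "
from cell import env
from h import *
plan(env,[]); print(env.state()['joints'])"
```

```text
t: 25.2
eef_pos: [465.3, 253.9, 201.4]
tcp_rot: [2.543, 0.08, 1.896]
ft_force: [-0.7, -0.8, 0.4]
opening: 0.35
t 25.2 pos [465.3 253.9 201.4] toolz [ 0.555  0.117 -0.823] tooly [0.768 0.306 0.562] open 0.35 F [-0.7 -0.8  0.4]
[ 0.43670339  0.29044008  2.18214081 -1.03145028  0.15061601  1.07413095]
```

```bash
python3 -m pendant '[[[0.2,0,0,0.001,0],[0.2,0,0,0.002,0],[0.2,0,0,0.002,0],[0.2,0,0,0.003,0],[0.2,0,0,0.003,0],[0.2,0,0,0.003,0],[0.2,0,0,0.003,0],[0.2,0,0,0.003,0]]]'; python3 -c "
from cell import env
from h import *
plan(env,[]); print(env.state()['joints'])"
```

```text
t: 26.0
eef_pos: [466.0, 253.9, 200.4]
tcp_rot: [2.541, 0.081, 1.895]
ft_force: [-23.2, -6.9, 29.0]
opening: 0.355
t 26.0 pos [466.  253.9 200.4] toolz [ 0.557  0.117 -0.822] tooly [0.767 0.306 0.563] open 0.355 F [-23.2  -6.9  29. ]
[ 0.43626708  0.29334246  2.18310013 -1.06569457  0.14822953  1.10803007]
```

Contact: 38 N straight back along the tool axis, so the throat is on the edge. Back off slightly and let the spring close.

```bash
python3 -m pendant '[[[0.2,0,0,-0.001,0],[0.4,0,0,-0.001,0],[0.45,0,0,-0.001,0],[0.5,0,0,-0.001,0],[0.6,0,0,-0.001,0],[0.7,0,0,-0.001,0],[0.9,0,0,-0.001,0],[1,0,0,-0.001,0]]]'; python3 - <<'E'
from cell import env
from h import *
plan(env,[])
c=snap('side',env); a=cv2.resize(c['image'][80:180,220:350],(780,600),interpolation=2); cv2.imwrite('pics/s5.png',cv2.convertScaleAbs(a,alpha=1.3))
E
```

```text
t: 26.8
eef_pos: [466.6, 254.2, 199.8]
tcp_rot: [2.543, 0.08, 1.896]
ft_force: [0.6, -0.2, 0.0]
opening: 0.778
t 26.8 pos [466.6 254.2 199.8] toolz [ 0.555  0.117 -0.823] tooly [0.768 0.307 0.562] open 0.778 F [ 0.6 -0.2  0. ]
```

View pics/s5.png

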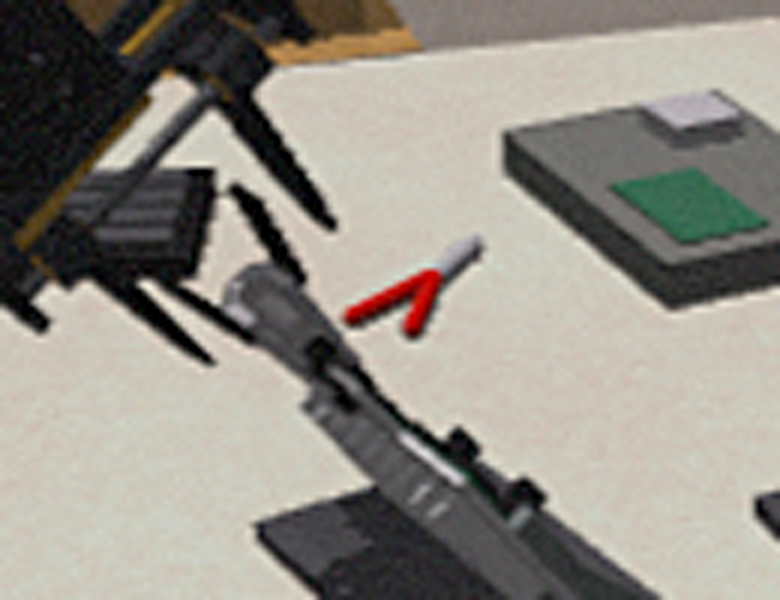

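The spring has closed: the clip sits on the tab in line with the plate, and the fingers are clear of the handles. Retreat straight back.

```bash
python3 -m pendant '[[[1,0,0,0,0],[1,0,0,-0.005,0],[1,0,0,-0.02,0],[1,0,0,-0.045,0],[1,0,0,-0.075,0],[1,0,0,-0.1,0],[1,0,0,-0.12,0],[1,0,0,-0.12,0]]]'; python3 - <<'E'
from cell import env
from h import *
plan(env,[])
w=snap('wrist',env); t,W=wcloud(w)
s=snap('side',env); top=snap('top',env); print(env.state()['t'])
a=cv2.resize(s['image'][80:180,220:350],(520,400),interpolation=2); b=cv2.resize(w['image'][60:280,230:400],(310,400),interpolation=2)
cv2.imwrite('pics/end.png',np.hstack([cv2.convertScaleAbs(a[:, :480],alpha=1.3),cv2.convertScaleAbs(b,alpha=1.3)]))
# clip in plate frame (origin tab edge), from wrist + side
y=np.radians(18.6); xh=np.array([np.cos(y),np.sin(y),0]); u=np.array([0,0,1.]); an=np.radians(35)
zp=-np.sin(an)*xh+np.cos(an)*u; xp=np.cos(an)*xh+np.sin(an)*u; yp=np.array([-np.sin(y),np.cos(y),0]); O=np.array([499.8,273.2,140])
for n,Q in (('wrist',W),('side',cloud(s)),('top',cloud(top))):
    Q=Q.reshape(-1,3)-O; A=np.c_[Q@xp,Q@yp,Q@zp]
    for lo,hi in ((2,15),(15,45),(45,70),(70,85),(85,110)):
        k=(A[:,2]>lo)&(A[:,2]<hi)&(abs(A[:,0])<38)&(abs(A[:,1])<40)
        if k.sum()>5: print(n,lo,hi,k.sum(),'x',np.percentile(A[k,0],[2,50,98]).round(1),'y',np.percentile(A[k,1],[2,50,98]).round(1),'zmax',A[k,2].max().round(1))
old=cv2.imread('pics/top0.png'); d=np.abs(old.astype(int)-top['image']).max(2)
for n,(u0,u1,v0,v1) in dict(mm=(285,325,170,240),jar=(308,340,118,155),drv=(308,332,250,345)).items():
    P0=old[v0:v1,u0:u1]; r=cv2.matchTemplate(cv2.GaussianBlur(top['image'],(3,3),0)[v0-6:v1+6,u0-6:u1+6],P0,cv2.TM_CCOEFF_NORMED); _,m,_,l=cv2.minMaxLoc(r); print(n,'shift px',l[0]-6,l[1]-6,round(m,2))
E
```

```text
t: 27.65
eef_pos: [399.3, 240.2, 300.7]
tcp_rot: [2.539, 0.08, 1.896]
ft_force: [0.5, 0.5, 0.0]
opening: 0.997
t 27.65 pos [399.3 240.2 300.7] toolz [ 0.558  0.119 -0.821] tooly [0.766 0.306 0.565] open 0.997 F [0.5 0.5 0. ]
27.8
wrist 2 15 19 x [-9.2  7.4  7.9] y [-15.4  -6.2   1.4] zmax 13.1
wrist 15 45 754 x [-16.5  -0.5  16.9] y [-19.3   4.9  20.5] zmax 45.0
wrist 45 70 883 x [-20.1  -1.3  18.9] y [-16.1   1.2  19.9] zmax 69.8
wrist 70 85 301 x [-24.5 -19.2  24.5] y [-17.1  -2.2   8.2] zmax 85.0
wrist 85 110 409 x [-28.1 -22.1  26.6] y [-16.5  -4.1   7.7] zmax 90.3
side 2 15 48 x [-14.   -1.5  10.2] y [-17.1 -12.3   1.1] zmax 14.1
side 15 45 144 x [-16.7  -1.8  11.5] y [-20.4 -13.1  16.9] zmax 45.0
side 45 70 107 x [-23.7   3.8  19.4] y [-20.  -11.3  20. ] zmax 69.1
side 70 85 40 x [-29.3  16.9  23. ] y [-19.7 -16.1   6.5] zmax 84.6
side 85 110 32 x [-29.6  19.9  24.8] y [-21.3  -5.9   7.1] zmax 89.7
top 2 15 51 x [-9.9 12.5 13.9] y [-32.8 -10.6   7.5] zmax 14.5
top 15 45 225 x [-14.3   0.6  18.6] y [-18.3  -3.7  20.9] zmax 45.0
top 45 70 249 x [-19.1 -10.9  24.1] y [-16.3  -1.4  19.8] zmax 70.0
top 70 85 113 x [-23.8 -19.4  27. ] y [-16.4  -6.1   8.4] zmax 84.9
top 85 110 109 x [-27.7  21.9  28.6] y [-15.5  -2.8   9.1] zmax 92.6
mm shift px 0 0 1.0
jar shift px 0 0 1.0
drv shift px 0 -1 0.83
```

View pics/end.png

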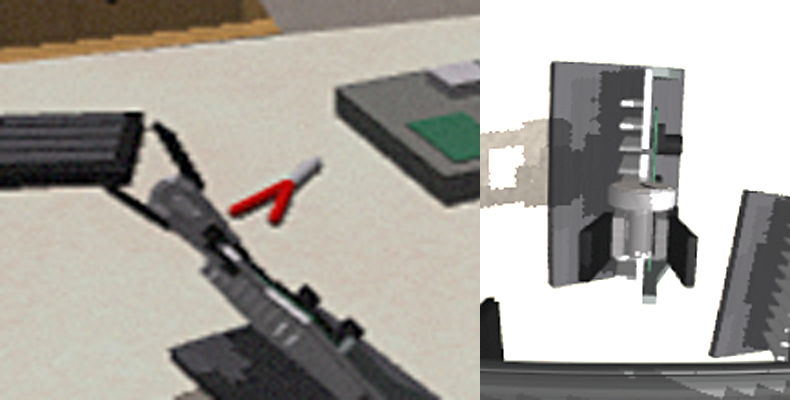

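```bash
python3 -c "
from cell import env; print(env.job_done()); print(env.state()['t'])"
```

```text
the job is handed in; nothing more can be done
None
the job is handed in; nothing more can be done
```

The thermometer is clipped on the raised tab of the nearer plate, and I handed the job in at about 28 s. The hand-in gives no verdict.

**How it was done**
- I squeezed the handles fully (opening 0.36, about 34 mm) and lifted the clip off the stand.
- The moves could not tilt the tool directly. I leaned it to about 34° of the plate's 35° by pushing repeatedly against the arm's reach limit.
- I then slid the open jaws over the tab until the throat met the edge (38 N straight back along the tool axis). After backing off 1 mm, I opened the fingers and retreated.

**Last checks**
- **Fully home:** the handle tops are 90 mm up the slope from the tab's edge, as expected for a fully seated clip (62 + 28 mm).
- **On the tab:** the clip is in line with the plate, about 4 mm off the tab's middle and well inside its width.
- **Robot clear:** the wrist force is near zero and the gripper is about 120 mm away.
- **Other objects:** the multimeter and jar did not shift in the top image. The screwdriver's match was weaker (score 0.83, 1 px off). I put that down to changed shadows, since the arm never worked near it, but I did not check further.

**Where measurements disagreed**
- The clip's sideways position in the grip differed by about 3 mm between measurements.
- The side camera's few points on the plate's tab differed from the top camera's by several mm. I relied on the top and wrist cameras there.

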